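# Open the ratchet clamp to free the ball head

### The job

The desk clamp lying on the shelf is closed on the foot of the black ball head. Open it: press down the ratchet release button on top of the sliding jaw and, keeping it down, push the jaw back along its bar, away from the ball head, until it stops at the end of the bar; then come away so that the button springs up and locks the jaw there. Only press and push: leave the ball head standing where it is, and neither lift nor shift anything else on the shelf.

Things in the scene. Friction and masses are not known exactly. Their poses are not given: they have to be found in the camera images.
- clamp: Steel bar clamp, lying flat and fixed to the shelf. Origin on the shelf surface under the middle of its bar; z up; its y axis runs along the bar (220 mm long, 18 mm wide, z 28 to 44 mm) from the fixed jaw (inner face at y = -90 mm) to the end stop block (40 mm wide, 12 mm thick, 50 mm high, inner face at y = +98 mm). Both jaws are arms with tops 35 mm above the shelf that reach from the bar to x = -108 mm. The jaw opens towards +y.
- jaw (a joint): Position of the sliding jaw along the bar, in m: about 0 when closed on the ball head, 0.080 when fully back against the end stop. A pawl under the bar locks it in teeth 10 mm apart (about 4 mm of play in a notch) unless the release button is held down at least 5 mm. With the button down it slides against about 4 N and stays where it is left.
- release (a joint): Travel of the release button, in m: 0 up, 0.010 fully down. It moves straight down on a spring, 2 N to start and 6 N at the bottom; it springs up when let go.
- release_top (a point): Centre of the flat top of the release button, a plain aluminium plate 40 x 40 mm, on top of the sliding jaw, 70 mm above the shelf when up; it travels with the jaw and moves down when pressed. Axes as the clamp's. 2 mm beyond its +y edge stands the thumb rest.
- thumb_face (a point): Point on the upright face of the thumb rest, an upright black block on the sliding jaw just beyond the button on the +y side: 44 mm wide in x, 16 mm thick in y, top 96 mm above the shelf. The point lies on its face towards the button (-y), 85 mm above the shelf and 22 mm in +y from the middle of the button. A fingertip on the button pushes the jaw back by this face. Axes as the clamp's.
- ballhead: Loose black camera ball head, 85 mm high, foot 44 mm in diameter, standing upright on the shelf between the jaws with its middle 70 to 80 mm from the bar's middle line, a small knob sticking out 40 mm to the side away from the bar, 40 mm up. Origin in the middle of its underside, z up.
- lens: Loose aluminium lens, 68 mm in diameter, 64 mm high, standing beyond the bar near the fixed jaw's end. Origin in the middle of its underside.
- hood: Loose black plastic petal lens hood, 77 mm in diameter, up to 44 mm high, standing petals up beyond the bar near the end stop. Origin in the middle of its underside.
- filter: Loose glass filter in a black ring, 58 mm in diameter, 7 mm thick, lying flat on the jaws' side of the bar near the end stop. Origin in the middle of its underside.
- blower: Loose blue silicone blower, 56 mm in diameter, 105 mm high with its nozzle up. Origin in the middle of its underside.
- lenscap: Loose black lens cap, 62 mm in diameter, 8 mm thick, lying flat. Origin in the middle of its underside.
- battery: Loose grey camera battery, 38 x 54 x 20 mm, lying flat. Origin in the middle of its underside.
- brush: Loose flat lens brush, 22 mm wide, about 115 mm long, 16 mm thick, lying flat. Origin in the middle of its handle's underside.
There are look-alikes about, which are no part of the job. Leave any green look-alike of the ballhead alone.

How it is judged:
By the outcome, as a careful person would: the job done as asked, in the order asked, and still so for the second after the job is handed in, with the robot touching nothing.
It also fails if it takes over 32 s, if anything falls off the work surface, if the arm or the gripper's body presses on something with over 40 N, if the wrist force passes 120 N, or if a joint passes its speed limit or range.

### The arm

A 6-joint arm with a two-finger parallel gripper is mounted at the origin on the work surface. World frame = base frame: x ahead of the robot, y to its left, z up, the work surface at z = 0. Lengths are in m, angles in rad, forces in N, time in s.
With the tool pointing down it reaches from about 0.3 to 0.775 m from the base axis. Payload 14.6 kg.
Tool frame: the origin (TCP) lies on the centre line of the jaws, within the pads' length; the fingertips stand 19 mm ahead of it and the grasp point (between the pads) is the TCP; y points along the fingers, x is the direction in which the jaws open and shut, and the axes are right-handed (so a half turn about y gives the same grasp; the last joint's range is limited). The gripper opens to 94 mm and grips with 3 to 60 N. Pads are 16 mm wide; open, the fingers measure 119 mm over their backs; the gripper's body (75 mm by 177 mm) begins 78 mm behind the grasp point.
Start: joints at [1.068, 0.3, 1.521, -0, 1.321, -0.067], TCP at [0.232, 0.499, 0.224] pointing down, gripper open.
Joint ranges: [-3.03, 3.03], [-0.79, 2.21], [0.23, 2.52], [-1.04, 4.18], [0, 3.07], [-2.55, 2.55]. Speed limits (rad/s): [2.22, 2.22, 2.57, 3.14, 3.14, 3.14].

### API

Orientations are given as [roll, pitch, yaw] about the fixed x, y, z axes, in that order (R = Rz(yaw) Ry(pitch) Rx(roll)).
In Python, from station import get_obs, cams, workorder gives the robot as it stands.
- The arm moves only by the shell command python3 -m handwheel 'ROWS' [FORCE]. ROWS is JSON, a list of rows, each an object of numbers: "fingers": the opening, from -1 (shut) to 1 (fully open); "x", "y", "z": the shift along the tool's x, y, z in m; "spin": the turn about the tool's y in degrees. In form: [{"fingers": .., "x": .., "y": .., "z": .., "spin": ..}, ...]. A call has exactly 10 rows; each row is the pose to reach, as a shift and turn from the pose commanded when the call began, along the tool's axes at that moment; what a row does not reach only later rows make up. A row lasts 1/10 s, in which the tool goes at most 50 mm and 8.59 degrees, less where a joint would pass 70% of its speed; a pose out of reach is approached as far as the arm can. A call with a gripper value outside its range is refused whole. The fingers move at their own pace and stop on an object; FORCE is the grip in N (left out, the last holds). Time passes only in rows, so rows that repeat a pose let the fingers close, or fill a call up. It gives the time, the measured TCP pose, the force and the opening at its end, in the units of the state.
- get_obs(): the state, without advancing time (a new reading comes with each control period).
- cams.camera(name): name is "scene" or "top"; returns (picture, depth): 420x560x3 uint8, red, green, blue; 420x560 float32, m along the optical axis (not along the pixel's ray), 0 where there is no reading.
- cams.get_calibration(name): a dict with "fx", "fy", "cx", "cy" (pixels), "dist" ([k1, k2, p1, p2, k3] as OpenCV has them; the pictures are not rectified), "view" (4x4, takes a point from world to camera coordinates). Camera axes: x right, y down, z forward; pixel columns grow to the right and rows downward; lengths in m; the calibration is good to about 2 mm. A picture is of the moment at which its call begins. get_calibration takes no time and is no camera call.
- workorder.hand_in(): hands the job in, once; it reports no verdict.
The state is a dict: "time_s": time; "qpos": joint angles; "joint_vel": joint speeds; "tau": joint torques, N m; "ee_pos": TCP position; "eef_rot": TCP orientation; "force": force on the tool from outside, world axes, zero at the start; "moment": the same for the moment, N m; "grip_width": finger opening in m.
Only numpy, scipy, OpenCV 4.12 (cv2) and the standard library are available. Lean on these libraries where they do the work, as an engineer would, in place of code of your own. Each camera call takes 0.05 s, during which the arm holds its last target. There are 200 camera calls.

## Working session

There is one attempt and no reset: what is moved stays moved. The work goes in short steps, Python scripts to look and compute and a shell command to move; the robot and the scene stay as the last step left them, time stands still between calls to the robot, and variables do not carry over. Pictures are saved under pics/ and viewed, about 8 in all and at most 12, crops included, and the job is handed in when it is done.

```bash
mkdir -p pics
cat > h.py <<'E'
import numpy as np, cv2
from station import get_obs, cams, workorder
def snap(n):
    p,d=cams.camera(n); return p,d,cams.get_calibration(n)
def cloud(d,c):
    K=np.array([[c['fx'],0,c['cx']],[0,c['fy'],c['cy']],[0,0,1.]])
    h,w=d.shape; uv=np.stack(np.meshgrid(np.arange(w),np.arange(h)),-1).reshape(-1,1,2).astype(float)
    n=cv2.undistortPoints(uv,K,np.array(c['dist'],float)).reshape(h,w,2)
    P=np.concatenate([n*d[...,None],d[...,None]],-1)
    V=np.array(c['view']); W=(P-V[:3,3])@V[:3,:3]
    W[d==0]=np.nan; return W
def save(p,f,s=1.0): cv2.imwrite('pics/'+f,cv2.resize(p[...,::-1],None,fx=s,fy=s,interpolation=cv2.INTER_CUBIC))
E
python3 - <<'E'
from h import *
for n in('top','scene'):
    p,d,c=snap(n); save(p,n+'1.png'); np.savez(n+'1.npz',p=p,W=cloud(d,c))
print(get_obs())
E
```

```text
{'time_s': 0.1, 'qpos': array([ 1.06839611e+00,  3.00384785e-01,  1.52149808e+00, -2.47672910e-05,
        1.32068886e+00, -6.66279375e-02]), 'joint_vel': array([ 3.29663947e-04, -7.42632995e-04, -8.50292403e-04, -1.00883267e-03,
       -2.16366942e-03, -1.65713957e-05]), 'tau': array([ 1.86345904e-03, -5.32639396e+01, -3.53285766e+01,  7.09154550e-02,
        2.34928261e-02, -1.79582241e-05]), 'ee_pos': array([0.23208365, 0.49840842, 0.22396877]), 'eef_rot': array([-1.57075508e+00,  9.78503540e-04,  1.13503021e+00]), 'force': array([-1.65843746, -0.54322826, -0.42161986]), 'moment': array([-0.03348819, -0.02138132, -0.01340454]), 'grip_width': 0.09377982863695702}
```

View pics/top1.png

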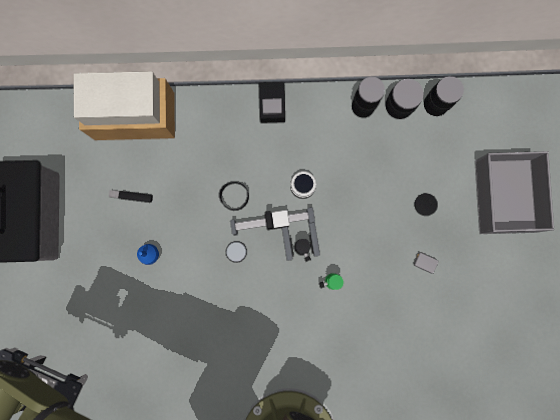

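View pics/scene1.png

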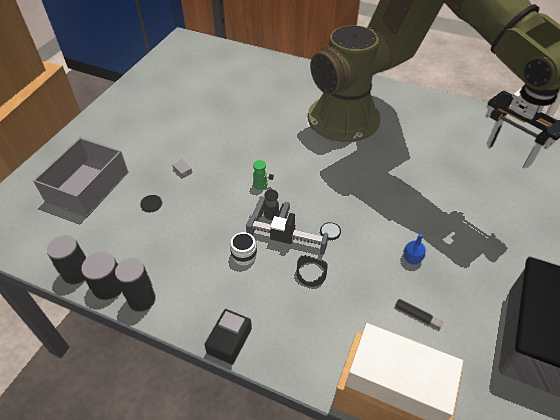

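The clamp's bar in the top view runs from the fixed jaw at (313,215) to the end stop at (234,226). The button plate is at about (280,218) and the black ball head at (302,246). The green look-alike at (335,282) stays alone. Next I measure these and check one enlarged crop.

Run:
```python
from h import *
z=np.load('top1.npz');p,W=z['p'],z['W']
q=p[190:275,220:345]; save(q,'crop1.png',6)
for u,v in [(313,215),(280,218),(267,219),(234,226),(250,222),(302,246),(335,282),(303,184),(235,195),(288,250)]:
    print((u,v),W[v,u].round(3),p[v,u])
Z=W[...,2]; sub=np.zeros(Z.shape,bool); sub[195:240,225:325]=1
for n,lo,hi in [('btn',.062,.078),('thumb',.085,.105),('stop/bar',.036,.056)]:
    m=sub&(Z>lo)&(Z<hi); P=W[m]; ys,xs=np.nonzero(m)
    print(n,m.sum(),P.mean(0).round(4),P.min(0).round(3),P.max(0).round(3),xs.min(),xs.max(),ys.min(),ys.max())
    r=cv2.minAreaRect(P[:,:2].astype(np.float32)*1000); print(r)
```

```text
(313, 215) [ 0.577 -0.077  0.049] [90 92 98]
(280, 218) [0.569 0.009 0.074] [223 221 220]
(267, 219) [0.565 0.042 0.099] [41 44 42]
(234, 226) [0.554 0.129 0.054] [92 94 99]
(250, 222) [0.564 0.088 0.047] [187 184 185]
(302, 246) [ 0.496 -0.045  0.083] [47 47 49]
(335, 282) [ 0.404 -0.124  0.087] [ 68 165  92]
(303, 184) [ 0.658 -0.053  0.064] [33 34 44]
(235, 195) [ 0.643  0.13  -0.003] [148 152 149]
(288, 250) [ 0.488 -0.009  0.035] [107 110 114]
btn 251 [0.5689 0.0087 0.0704] [ 0.542 -0.057  0.062] [0.629 0.043 0.076] 267 305 195 229
((587.5504150390625, -2.8958816528320312), (50.720367431640625, 125.47468566894531), 58.9810791015625)
thumb 114 [0.562  0.0362 0.0957] [ 0.513 -0.05   0.086] [0.586 0.049 0.101] 264 304 211 239
((538.0797729492188, 8.28408432006836), (121.23854064941406, 36.770408630371094), 50.079429626464844)
stop/bar 668 [0.5657 0.021  0.0452] [ 0.515 -0.084  0.036] [0.635 0.14  0.056] 230 316 195 239
((575.798583984375, 27.42859649658203), (225.387451171875, 115.60488891601562), 88.45219421386719)
```

View pics/crop1.png

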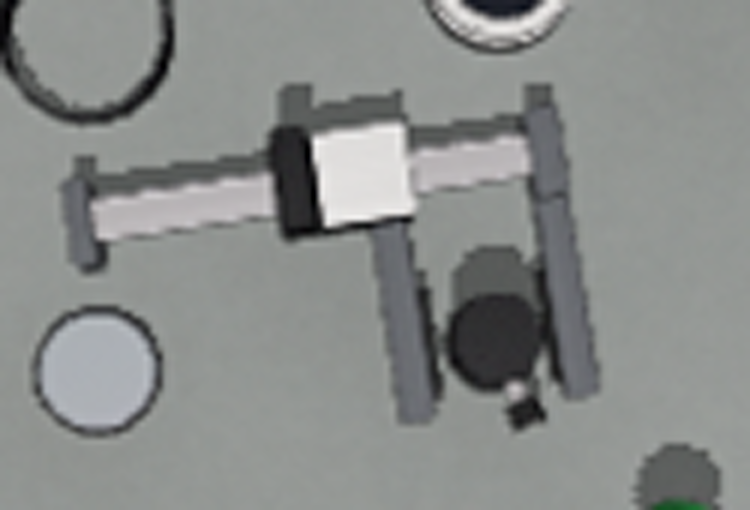

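The crop shows the white button plate at (363,175), the black thumb rest to its left at (297,180) and the end stop at (83,220). The jaw opens to the left, which is about world +y. Next I refine the pose.

Run:
```python
from h import *
z=np.load('top1.npz');p,W=z['p'].astype(int),z['W']
Z=W[...,2]; box=np.zeros(Z.shape,bool); box[200:234,225:330]=1
def rep(n,m):
    P=W[m&~np.isnan(Z)]; print(n,len(P),P.mean(0).round(4)); r=cv2.minAreaRect((P[:,:2]*1000).astype(np.float32)); print('  ',r)
b=box.copy(); b[:,:268]=0; b[:,290:]=0
rep('btn',b&(p.min(2)>205)&(Z>.06))
b=box.copy(); b[:,:263]=0;b[:,275:]=0
rep('thumb',b&(p.max(2)<70)&(Z>.085))
b=box.copy();b[:,:238]=0;b[:,262:]=0
rep('barL',b&(p.min(2)>165)&(Z>.03))
b=box.copy();b[:,:290]=0;b[:,307:]=0
rep('barR',b&(p.min(2)>165)&(Z>.03))
b=box.copy();b[:,238:]=0
rep('stop',b&(Z>.03))
from scipy.spatial.transform import Rotation as R
o=get_obs();print(R.from_euler('xyz',o['eef_rot']).as_matrix().round(3),o['ee_pos'])
```

```text
btn 215 [0.5681 0.0096 0.0705]
   ((568.454833984375, 9.490006446838379), (37.61601638793945, 37.80649185180664), 6.80434513092041)
thumb 102 [0.5639 0.0386 0.0962]
   ((564.00146484375, 38.897308349609375), (43.167659759521484, 14.846172332763672), 7.948108196258545)
barL 155 [0.5579 0.0898 0.0445]
   ((557.9720458984375, 89.76551818847656), (16.814964294433594, 63.187049865722656), 6.885980129241943)
barR 109 [ 0.5741 -0.0378  0.0441]
   ((574.03369140625, -37.90316390991211), (16.13962173461914, 44.48310089111328), 6.8620100021362305)
stop 90 [0.5529 0.1315 0.0483]
   ((553.278564453125, 131.3367919921875), (18.211536407470703, 35.55546569824219), 89.5626449584961)
[[ 0.422 -0.    -0.907]
 [ 0.907 -0.001  0.422]
 [-0.001 -1.     0.   ]] [0.23208365 0.49840842 0.22396877]
```

Clamp +y is u = (-0.12, 0.99). The button centre is at (0.568, 0.010) and the thumb face at about (0.565, 0.031). I'll shut the fingers, spin +58° and travel to above the button.

```bash
python3 -m handwheel '[{"fingers":-1,"x":-0.015,"y":0,"z":-0.025,"spin":4},{"fingers":-1,"x":-0.035,"y":0,"z":-0.06,"spin":10},{"fingers":-1,"x":-0.058,"y":0,"z":-0.1,"spin":16},{"fingers":-1,"x":-0.081,"y":0,"z":-0.14,"spin":22},{"fingers":-1,"x":-0.105,"y":0,"z":-0.18,"spin":28},{"fingers":-1,"x":-0.128,"y":0,"z":-0.22,"spin":34},{"fingers":-1,"x":-0.151,"y":0,"z":-0.26,"spin":40},{"fingers":-1,"x":-0.175,"y":0,"z":-0.3,"spin":46},{"fingers":-1,"x":-0.198,"y":0,"z":-0.34,"spin":52},{"fingers":-1,"x":-0.22,"y":0,"z":-0.378,"spin":58}]' 20; python3 -c "
from h import *
from scipy.spatial.transform import Rotation as R
o=get_obs();M=R.from_euler('xyz',o['eef_rot']).as_matrix();print(M.round(3),(np.array([.567,.0175,.12])-o['ee_pos'])@M)"
```

```text
time_s: 1.1
ee_pos: [0.4827, 0.1377, 0.2243]
eef_rot: [-1.571, 0.0, 0.118]
force: [0.9, 0.9, 0.4]
grip_width: 0.0173
[[ 0.993 -0.    -0.118]
 [ 0.118 -0.     0.993]
 [-0.    -1.    -0.   ]] [ 0.06958422  0.10429923 -0.1292551 ]
```

```bash
python3 -m handwheel '[{"fingers":-1,"x":0.02,"y":0,"z":-0.035,"spin":0},{"fingers":-1,"x":0.04,"y":0,"z":-0.07,"spin":0},{"fingers":-1,"x":0.055,"y":0.01,"z":-0.1,"spin":0},{"fingers":-1,"x":0.065,"y":0.025,"z":-0.12,"spin":0},{"fingers":-1,"x":0.07,"y":0.04,"z":-0.13,"spin":0},{"fingers":-1,"x":0.07,"y":0.055,"z":-0.13,"spin":0},{"fingers":-1,"x":0.07,"y":0.065,"z":-0.13,"spin":0},{"fingers":-1,"x":0.07,"y":0.07,"z":-0.13,"spin":0},{"fingers":-1,"x":0.07,"y":0.07,"z":-0.13,"spin":0},{"fingers":-1,"x":0.07,"y":0.07,"z":-0.13,"spin":0}]' 20
python3 - <<'E'
from h import *
o=get_obs();print(o['ee_pos'],o['eef_rot'],o['force'],o['grip_width'])
p,d,c=snap('scene');save(p[180:270,230:350],'crop2.png',6)
E
```

```text
time_s: 2.1
ee_pos: [0.5675, 0.0195, 0.1551]
eef_rot: [-1.571, -0.001, 0.123]
force: [0.1, -0.0, -0.6]
grip_width: 0.0009
[0.56751127 0.01949942 0.15508348] [-1.57090214e+00 -8.50085375e-04  1.23209256e-01] [ 0.10543387 -0.01350336 -0.5749826 ] 0.0008916080791612367
```

View pics/crop2.png

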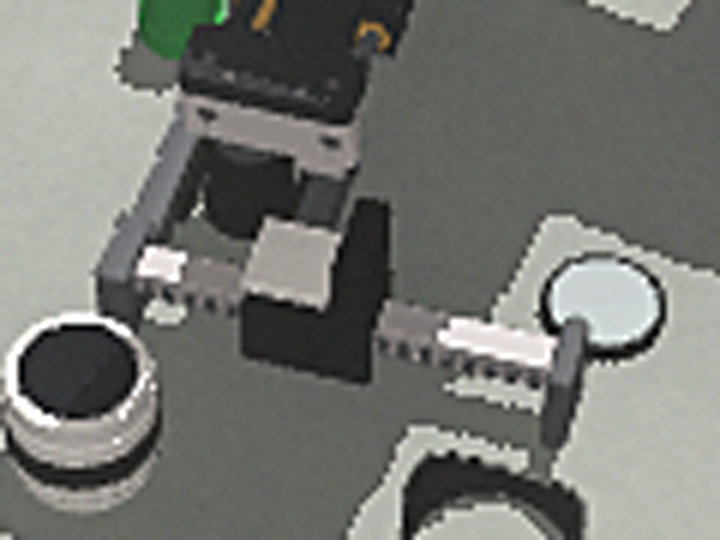

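This crop shows the jaw, button (290,262) and thumb rest (365,290). Where the fingertips are isn't clear, so I'll project the tip into the picture.

Run:
```python
from h import *
c=cams.get_calibration('scene');K=np.array([[c['fx'],0,c['cx']],[0,c['fy'],c['cy']],[0,0,1.]]);V=np.array(c['view'])
for P in [[.5675,.0195,.136],[.5675,.0195,.155],[.5675,.0195,.235],[.568,.0096,.07]]:
    q=cv2.projectPoints(np.array([P]),cv2.Rodrigues(V[:3,:3])[0],V[:3,3],K,np.array(c['dist'],float))[0].ravel();print(P,q,(q-[230,180])*6)
p,d,_=snap('scene');save(p[100:270,200:400],'crop3.png',4)
```

```text
[0.5675, 0.0195, 0.136] [283.64617495 207.01313331] [321.8770497  162.07879988]
[0.5675, 0.0195, 0.155] [283.69426055 202.06651743] [322.16556332 132.3991046 ]
[0.5675, 0.0195, 0.235] [283.9102393  179.87655369] [323.46143578  -0.74067788]
[0.568, 0.0096, 0.07] [279.98205603 222.29395424] [299.8923362  253.76372544]
```

View pics/crop3.png

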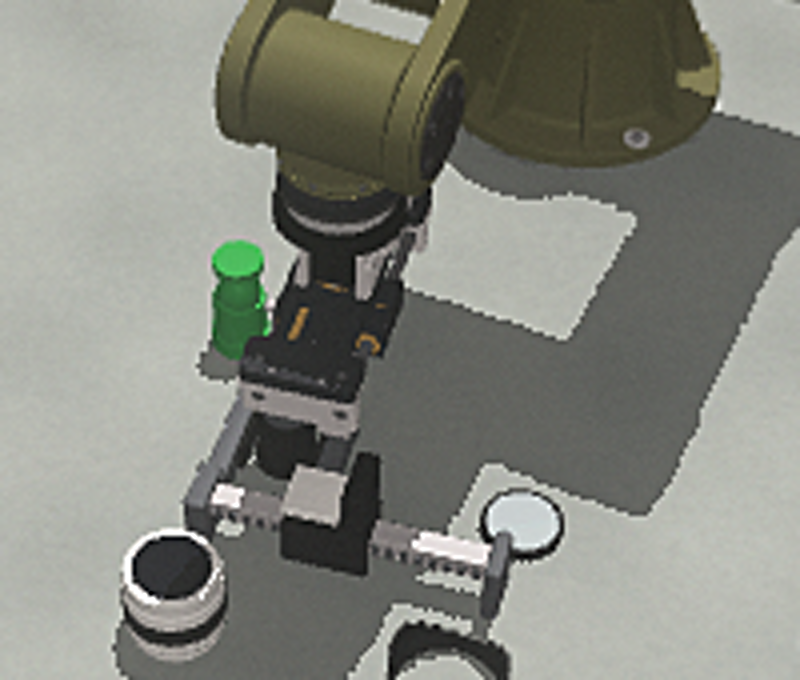

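The gripper body's end hides the tips, but the projected tip lies over the button beside the thumb rest, as planned. I'll descend to just above the button, then press.

```bash
python3 -m handwheel '[{"fingers":-1,"x":0,"y":0.015,"z":-0.003,"spin":0},{"fingers":-1,"x":0,"y":0.035,"z":-0.003,"spin":0},{"fingers":-1,"x":0,"y":0.05,"z":-0.003,"spin":0},{"fingers":-1,"x":0,"y":0.058,"z":-0.003,"spin":0},{"fingers":-1,"x":0,"y":0.062,"z":-0.003,"spin":0},{"fingers":-1,"x":0,"y":0.065,"z":-0.003,"spin":0},{"fingers":-1,"x":0,"y":0.068,"z":-0.003,"spin":0},{"fingers":-1,"x":0,"y":0.07,"z":-0.003,"spin":0},{"fingers":-1,"x":0,"y":0.07,"z":-0.003,"spin":0},{"fingers":-1,"x":0,"y":0.07,"z":-0.003,"spin":0}]' 20; python3 -c "
from h import *
o=get_obs();print(o['force'],o['ee_pos'])"
```

```text
time_s: 3.2
ee_pos: [0.5681, 0.0162, 0.0849]
eef_rot: [-1.571, -0.001, 0.123]
force: [0.3, -0.5, 3.8]
grip_width: 0.0007
[ 0.33940301 -0.53882845  3.82698581] [0.56805038 0.0161623  0.08492979]
```

The force is 3.8 N at about 4 mm down, which agrees with the spring. I'll press about 4.5 mm more and start pushing.

```bash
python3 -m handwheel '[{"fingers":-1,"x":0,"y":0.002,"z":0,"spin":0},{"fingers":-1,"x":0,"y":0.004,"z":0,"spin":0},{"fingers":-1,"x":0,"y":0.0045,"z":0,"spin":0},{"fingers":-1,"x":0,"y":0.0045,"z":0,"spin":0},{"fingers":-1,"x":0,"y":0.0045,"z":0.003,"spin":0},{"fingers":-1,"x":0,"y":0.0045,"z":0.006,"spin":0},{"fingers":-1,"x":0,"y":0.0045,"z":0.009,"spin":0},{"fingers":-1,"x":0,"y":0.0045,"z":0.012,"spin":0},{"fingers":-1,"x":0,"y":0.0045,"z":0.016,"spin":0},{"fingers":-1,"x":0,"y":0.0045,"z":0.02,"spin":0}]' 20; python3 -c "
from h import *
o=get_obs();print(o['force'],o['ee_pos'])"
```

```text
time_s: 4.2
ee_pos: [0.5655, 0.0355, 0.0801]
eef_rot: [-1.572, -0.0, 0.123]
force: [0.8, -4.1, 5.6]
grip_width: 0.0005
[ 0.75372206 -4.12560754  5.61617802] [0.56547819 0.03550787 0.08010137]
```

It's sliding at 4 N sideways, with the button down 9 mm. I'll carry on.

```bash
python3 -m handwheel '[{"fingers":-1,"x":0,"y":0,"z":0.005,"spin":0},{"fingers":-1,"x":0,"y":0,"z":0.011,"spin":0},{"fingers":-1,"x":0,"y":0,"z":0.017,"spin":0},{"fingers":-1,"x":0,"y":0,"z":0.023,"spin":0},{"fingers":-1,"x":0,"y":0,"z":0.029,"spin":0},{"fingers":-1,"x":0,"y":0,"z":0.035,"spin":0},{"fingers":-1,"x":0,"y":0,"z":0.041,"spin":0},{"fingers":-1,"x":0,"y":0,"z":0.047,"spin":0},{"fingers":-1,"x":0,"y":0,"z":0.052,"spin":0},{"fingers":-1,"x":0,"y":0,"z":0.055,"spin":0}]' 20
python3 - <<'E'
from h import *
o=get_obs();print(o['force'],o['ee_pos'])
p,d,c=snap('scene');save(p[150:270,230:350],'crop4.png',5)
E
```

```text
time_s: 5.2
ee_pos: [0.5586, 0.0903, 0.0801]
eef_rot: [-1.572, -0.0, 0.123]
force: [0.1, -5.0, 6.5]
grip_width: 0.0008
[ 0.08813867 -5.02777422  6.54229991] [0.55860236 0.09032045 0.08009883]
```

View pics/crop4.png

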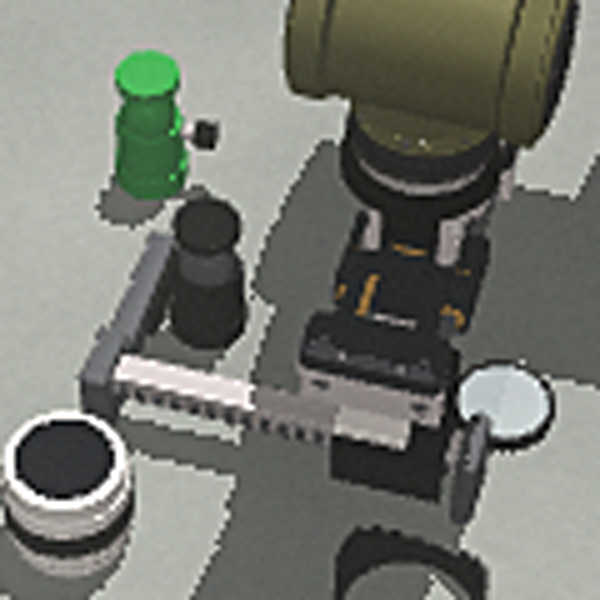

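The jaw is near the end stop, with the ball head still upright at (205,270). I'll push the last part slowly until the force rises.

```bash
python3 -m handwheel '[{"fingers":-1,"x":0,"y":0,"z":0.002,"spin":0},{"fingers":-1,"x":0,"y":0,"z":0.004,"spin":0},{"fingers":-1,"x":0,"y":0,"z":0.006,"spin":0},{"fingers":-1,"x":0,"y":0,"z":0.007,"spin":0},{"fingers":-1,"x":0,"y":0,"z":0.008,"spin":0},{"fingers":-1,"x":0,"y":0,"z":0.009,"spin":0},{"fingers":-1,"x":0,"y":0,"z":0.01,"spin":0},{"fingers":-1,"x":0,"y":0,"z":0.011,"spin":0},{"fingers":-1,"x":0,"y":0,"z":0.012,"spin":0},{"fingers":-1,"x":0,"y":0,"z":0.012,"spin":0}]' 20
```

```text
time_s: 6.25
ee_pos: [0.558, 0.0955, 0.0801]
eef_rot: [-1.581, 0.001, 0.121]
force: [2.7, -54.4, 8.3]
grip_width: 0.0004
```

It has come to a hard stop, with the force at 54 N. I'll ease the push to a light one with the button still held down, then look at the gap to the end stop.

```bash
python3 -m handwheel '[{"fingers":-1,"x":0,"y":0,"z":-0.003,"spin":0},{"fingers":-1,"x":0,"y":0,"z":-0.005,"spin":0},{"fingers":-1,"x":0,"y":0,"z":-0.005,"spin":0},{"fingers":-1,"x":0,"y":0,"z":-0.0055,"spin":0},{"fingers":-1,"x":0,"y":0,"z":-0.0055,"spin":0},{"fingers":-1,"x":0,"y":0,"z":-0.0055,"spin":0},{"fingers":-1,"x":0,"y":0,"z":-0.0055,"spin":0},{"fingers":-1,"x":0,"y":0,"z":-0.0055,"spin":0},{"fingers":-1,"x":0,"y":0,"z":-0.0055,"spin":0},{"fingers":-1,"x":0,"y":0,"z":-0.0055,"spin":0}]' 20
python3 - <<'E'
from h import *
p,d,c=snap('scene');save(p[215:275,280:360],'crop5.png',8)
E
```

```text
time_s: 7.25
ee_pos: [0.558, 0.0949, 0.0801]
eef_rot: [-1.574, 0.0, 0.122]
force: [0.8, -14.7, 6.5]
grip_width: 0.0004
```

View pics/crop5.png

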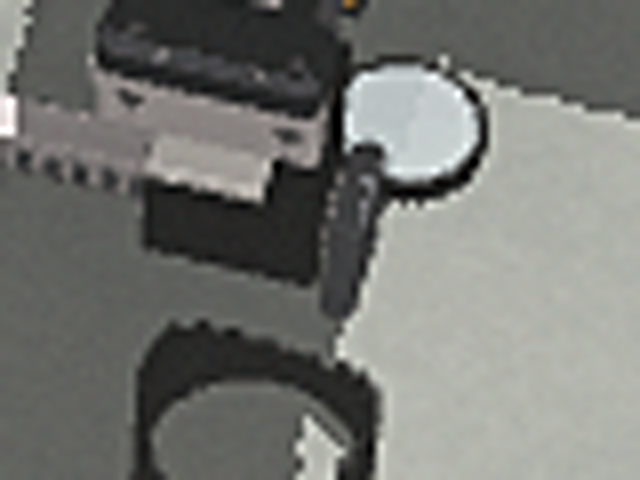

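The jaw body is flush against the end stop at (320,230). I'll lift straight up while still lightly against the face so the pawl locks there, then come away.

```bash
python3 -m handwheel '[{"fingers":-1,"x":0,"y":-0.003,"z":0,"spin":0},{"fingers":-1,"x":0,"y":-0.007,"z":0,"spin":0},{"fingers":-1,"x":0,"y":-0.011,"z":0,"spin":0},{"fingers":-1,"x":0,"y":-0.014,"z":0,"spin":0},{"fingers":-1,"x":0,"y":-0.016,"z":-0.004,"spin":0},{"fingers":-1,"x":0,"y":-0.022,"z":-0.008,"spin":0},{"fingers":-1,"x":0,"y":-0.04,"z":-0.01,"spin":0},{"fingers":-1,"x":0,"y":-0.07,"z":-0.01,"spin":0},{"fingers":-1,"x":0,"y":-0.105,"z":-0.01,"spin":0},{"fingers":-1,"x":0,"y":-0.14,"z":-0.01,"spin":0}]' 20
python3 -m handwheel '[{"fingers":-1,"x":-0.03,"y":0,"z":0.03,"spin":0},{"fingers":-1,"x":-0.05,"y":0,"z":0.07,"spin":0},{"fingers":-1,"x":-0.07,"y":0,"z":0.11,"spin":0},{"fingers":-1,"x":-0.09,"y":0,"z":0.15,"spin":0},{"fingers":-1,"x":-0.11,"y":0,"z":0.19,"spin":0},{"fingers":-1,"x":-0.12,"y":0,"z":0.23,"spin":0},{"fingers":-1,"x":-0.13,"y":0,"z":0.26,"spin":0},{"fingers":-1,"x":-0.13,"y":0,"z":0.28,"spin":0},{"fingers":-1,"x":-0.13,"y":0,"z":0.28,"spin":0},{"fingers":-1,"x":-0.13,"y":0,"z":0.28,"spin":0}]' 20
python3 - <<'E'
from h import *
p,d,c=snap('top');W=cloud(d,c);save(p[150:300,200:360],'crop6.png',5)
z=np.load('top1.npz');Z0=z['W'];p0=z['p'].astype(int);Z=W[...,2];q=p.astype(int)
def rep(n,m,W):
    P=W[m&~np.isnan(W[...,2])]; print(n,len(P),P.mean(0).round(4) if len(P) else '')
b=np.zeros(Z.shape,bool); b[200:236,235:275]=1
rep('btn',b&(q.min(2)>205)&(Z>.06),W); rep('thumb',b&(q.max(2)<70)&(Z>.085),W)
for n,(u,v,r) in dict(ball=(302,246,12),lens=(303,184,16),hood=(235,195,18),filt=(235,251,13),green=(333,282,14)).items():
    for pp,WW in((p0,Z0),(q,W)):
        B=np.zeros(Z.shape,bool);B[v-r:v+r,u-r:u+r]=1
        m={'ball':(pp.max(2)<75)&(WW[...,2]>.06),'lens':WW[...,2]>.05,'hood':(pp.max(2)<75)&(WW[...,2]>.02),'filt':(WW[...,2]>.002)&(WW[...,2]<.02),'green':(pp[...,1]-pp[...,0]>40)}[n]
        rep(n,B&m,WW)
E
```

```text
time_s: 8.3
ee_pos: [0.5587, 0.0871, 0.2215]
eef_rot: [-1.571, 0.0, 0.123]
force: [-0.2, 0.4, 0.1]
grip_width: 0.0005
time_s: 9.3
ee_pos: [0.3956, 0.3488, 0.2199]
eef_rot: [-1.571, 0.0, 0.123]
force: [0.1, 0.2, -0.9]
grip_width: 0.0011
btn 220 [0.5583 0.0863 0.0702]
thumb 108 [0.5535 0.1152 0.0959]
ball 171 [ 0.4962 -0.0454  0.0853]
ball 173 [ 0.4961 -0.0453  0.0852]
lens 499 [ 0.6573 -0.0519  0.0641]
lens 497 [ 0.657 -0.052  0.064]
hood 81 [0.6396 0.1328 0.0314]
hood 77 [0.6389 0.1332 0.0315]
filt 447 [0.4896 0.1321 0.0068]
filt 444 [0.4907 0.1325 0.0069]
green 234 [ 0.4047 -0.1236  0.0718]
green 236 [ 0.4047 -0.1235  0.0716]
```

View pics/crop6.png

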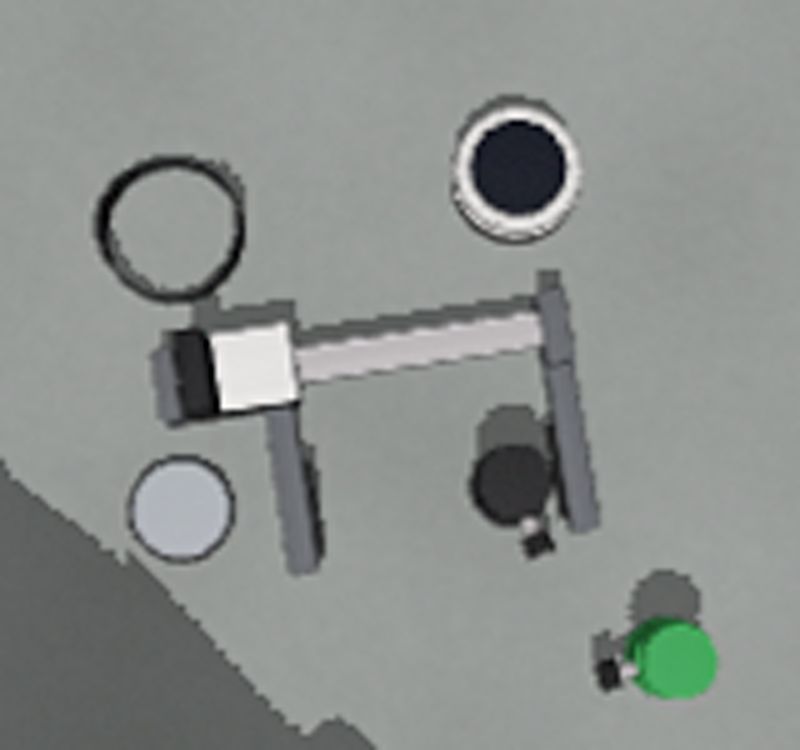

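The button and thumb rest moved about 77 mm, against a nominal 80 mm, and the button is back up at 70 mm. I'll take one clear side look at the end stop before handing in.

Run:
```python
from h import *
p,d,c=snap('scene');save(p[205:275,270:350],'crop7.png',8)
K=np.array([[c['fx'],0,c['cx']],[0,c['fy'],c['cy']],[0,0,1.]]);V=np.array(c['view'])
# mm per px along bar near stop
u=np.array([-.122,.9925,0]);a=np.array([.562,.12,.06])
q=cv2.projectPoints(np.array([a,a+.01*u]),cv2.Rodrigues(V[:3,:3])[0],V[:3,3],K,np.array(c['dist'],float))[0].reshape(2,2);print(q[1]-q[0])
```

```text
[3.73487051 0.87719404]
```

View pics/crop7.png

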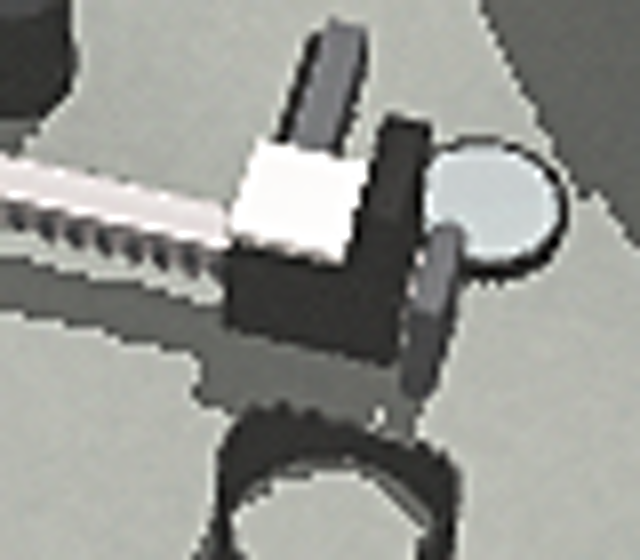

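There is no gap between the jaw and the end stop at (405,300), and the button is up. I'm handing in.

```bash
python3 -c "
from h import *
print(workorder.hand_in(),get_obs()['time_s'])"
```

```text
the job is handed in; nothing more can be done
the job is handed in; nothing more can be done
```

The clamp is open. With closed fingertips I pressed the release button about 9 mm down and pushed the jaw back by the thumb rest until it stopped hard against the end stop. I then lifted straight up so the button sprang up, moved the arm clear and handed in at about 9.4 s.

**Last checks:**
- **Button and jaw:** The button top is back at 70 mm. The side view shows no gap between the jaw and the end stop. I did not test the lock by pushing on the jaw.
- **Other items:** The ball head, lens, hood, filter and green look-alike are within about 1 mm of where they started. I did not re-measure the blower, lens cap, battery and brush, which were well away from the work.

**What disagreed:**
- **Travel:** The images gave about 77 mm of jaw travel, against the nominal 80 mm. I put that down to measuring error and the start being only "about 0".
- **Force at the stop:** The push at the stop briefly reached at least 54 N at the fingertips before I eased it. That is under the 120 N wrist limit. It is above the 40 N limit for the arm or gripper body, which I took not to cover the fingertips.

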